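# Close a hinged tube clamp over a resin cartridge and drop its swing bolt into the fork

### The job

Secure the water-polishing resin cartridge in its bench clamp: gently push it along the cradle until its white collar is up against the clamp, swing the hinged upper half over it and press it firmly down (about 15 N) until it is bedded on its stop, then pull the T-handle of the swing bolt out against its spring, swing the bolt upright into the fork and ease the handle down behind the fork's raised lip, so that its spring holds the clamp shut. The cartridge and the spring are delicate: push, press and pull by feel, never with more than about 20 N, and neither ram the handle against the fork nor wrench it on past the end of its travel. Leave the other things on the bench where they are.

Things in the scene. Friction and masses are not known exactly. Their poses are not given: they have to be found in the camera images.
- clamp: Aluminium tube clamp screwed down on a grey foot plate (160 x 150 x 10 mm). Origin: underside, below the tube axis, mid clamp (the clamp is 40 mm wide, y -20 to +20). y runs along the tube, z up; the -x side with the swing bolt faces the robot, +x carries the hinge. Tube axis 50 mm above the bench. A low rest at y +85 carries the tube's far end.
- glass_partition: Upright sheet of clear glass on the bench along world y = 0, from world x 0.33 to 0.95, 0.7 m high. The clamp stands at y 0.28 to 0.40; stay on that side. Origin: middle of its lower edge.
- port_end (a point): Centre of the flat end of the blue port (17 mm wide) at the -y end of the cartridge: clear amber-filled tube, 36 mm thick, 194 long, 0.2-0.4 kg, loose in the cradle along the clamp's y. Its white collar (48 mm wide) faces the clamp 37 mm from this end. At the start 14-32 mm short of home; slides along +y at 1-4 N and stops when the collar meets the clamp: this point at clamp (0, -57, 50) mm.
- hinge (a point): On the upper half's hinge axis, mid width: clamp x +40, y 0, z 52 mm. The axis runs along the clamp's y.
- pivot (a point): On the swing bolt's pivot axis, mid width: clamp x -54, y 0, z 22 mm. The axis runs along the clamp's y.
- lug (a point): In the forked lug of the upper half, 96 mm from the hinge, mid-thickness (lug 12 mm thick, 36 wide, 66-114 mm from the hinge, slot 11 mm, open at the end: shut fingertips could jam in it). Frame: as the clamp's when shut; +z = outer face, 6 mm from here, with a lip 4 mm high, 4.5 thick along the end. At joint value 0: clamp x -56, z 58 mm. Nearer the hinge than 70 mm the arch rises 16 mm above that face.
- bar (a point): Middle of the black T-handle's bar, 44 mm long along the clamp's y, with flat round ends 18 mm across; it spins freely on its own pin, so pads that hold its two ends need not turn (grip firmly). z points away from the pivot: 69 mm from it at rest, 72-84 mm seated. A steel flange (22 mm wide, lower face 30 mm below the bar) sits on the lug; rod 9 mm. Seated: clamp x -54, z 94-106 mm.
- upper_half (a joint): Upper half: 1.55-1.8 rad at the start (upright or leaning back); the lug goes up, over to -x and down. Tight hinge, stays where left; 4 N at the lug swings it, up to 7 N near the end (rubber liner). It then stops hard on a small gap screw below the lug, set to a height nobody has measured: shut is anywhere from 0.00 to 0.12 rad. Bed it there with 13-20 N; it stays down when let go.
- swing_bolt (a joint): Swing bolt: 0 = upright in the fork (hard stop), grows as it hangs out to -x; 1.0-1.3 rad at the start. Stiff enough (0.1 N m) to stay where left.
- t_handle (a joint): T-handle's slide along the bolt (m): -0.003 = fully in (rest), 0 to 0.012 = seated (depends on the gap screw), 0.021 = end of travel. A spring pulls it in: 7 N at rest, 8-11 N seated, 14.5 N at the end of travel, then a hard stop. Pull it out to the stop while the bolt still leans 0.8 rad or more, and keep it out all the way in: the flange clears the lip by little.
- flange (a point): Centre of the lower face of the T-handle's steel flange, on the bolt's axis, 30 mm from the bar towards the pivot. Seated, it lies on the lug's outer face (z about 6 mm in the frame of lug), behind the lip.
- sample_cup: Bystander to leave alone: the sample cup on the bench, away from the clamp (origin under its middle).
- buffer_bottle: Bystander to leave alone: the buffer bottle on the bench, away from the clamp (origin under its middle).
- petri_dish: Bystander to leave alone: the petri dish on the bench, away from the clamp (origin under its middle).
- cassette: Bystander to leave alone: the test cassette on the bench, away from the clamp (origin under its middle).

How it is judged:
On the way, in this order (a step that is already met when the one before it is completed fails the run):
1. the cartridge is pushed home, its collar up against the clamp (y of port_end in the frame of clamp between -0.0595 and -0.0545 m and x of port_end in the frame of clamp between -0.003 and 0.003 m and z of port_end in the frame of clamp between 0.046 and 0.053 m and value of joint upper_half above 0.5 rad), for 0.1 s.
2. the upper half is swung over the cartridge and pressed down on its stop with 12 N or more, the bolt still out (value of joint upper_half below 0.13 rad and y of port_end in the frame of clamp between -0.0595 and -0.0545 m and x of port_end in the frame of clamp between -0.003 and 0.003 m and z of port_end in the frame of clamp between 0.046 and 0.053 m and contact force between the fingers and upper_half above 12 N and value of joint swing_bolt above 0.5 rad), for 0.1 s.
3. the swing bolt stands in the fork with its flange down behind the lip (value of joint upper_half below 0.13 rad and value of joint swing_bolt below 0.08 rad and z of flange in the frame of lug between 0.004 and 0.0092 m and contact force between t_handle and upper_half above 3 N), for 0.2 s.
At the end, for the whole second after the job is handed in: Collar within 2.5 mm of the clamp's face, tube in its cradle; upper half shut on it (below 0.13 rad, bearing on the cartridge with over 1 N); bolt upright (below 0.08 rad), flange on the lug behind the lip (at most 3.2 mm above its face), pressing it with over 3 N; all at rest (all of step 3 and y of port_end in the frame of clamp between -0.0595 and -0.0545 m and x of port_end in the frame of clamp between -0.003 and 0.003 m and z of port_end in the frame of clamp between 0.046 and 0.053 m and contact force between upper_half and cartridge above 1 N and velocity of joint t_handle below 0.01 m/s and velocity of joint swing_bolt below 0.05 rad/s); the robot touches nothing.
It fails at once if the upper half is pressed or struck with more than 30 N (contact force between the fingers and upper_half above 30 N).
It fails at once if the cartridge is pushed or squeezed with more than 30 N (contact force between any of the fingers, upper_half and cartridge above 30 N).
It fails at once if the handle is rammed against the fork with more than 35 N (contact force between t_handle and upper_half above 35 N).
It fails at once if the handle is wrenched past the end of its travel (more than 1 mm over the stop) (value of joint t_handle above 0.022 m).
It fails at once if a bystander is moved more than 15 mm (distance of any of sample_cup, buffer_bottle, petri_dish, cassette from where it was at the start of the episode above 0.015 m).
It also fails if it takes over 72 s, if anything falls off the work surface, if the arm or the gripper's body presses on something with over 40 N, if the wrist force passes 120 N, or if a joint passes its speed limit or range.

### The arm

A 6-joint arm with a two-finger parallel gripper is mounted at the origin on a cart in front of the work surface, level with it; the furniture and walls round the work are solid. World frame = base frame: x ahead of the robot, y to its left, z up, the work surface at z = 0. Lengths are in m, angles in rad, forces in N, time in s.
With the tool pointing down it reaches from about 0.3 to 0.775 m from the base axis. Payload 14.6 kg.
Tool frame: the origin (TCP) lies midway between the tips of the shut fingers; the grasp point (between the pads) lies 19 mm behind it; z points along the fingers, y is the line along which they close (so a half turn about z gives the same grasp; the last joint's range is limited). The gripper opens to 94 mm and grips with 3 to 60 N. Pads are 16 mm wide; open, the fingers measure 119 mm over their backs; the gripper's body (75 mm by 177 mm) begins 78 mm behind the grasp point.
Start: joints at [1.189, 0.3, 1.521, -0, 1.321, -0.067], TCP at [0.17, 0.523, 0.205] pointing down, gripper open.
Joint ranges: [-3.03, 3.03], [-0.79, 2.21], [0.23, 2.52], [-1.04, 4.18], [0, 3.07], [-2.55, 2.55]. Speed limits (rad/s): [2.22, 2.22, 2.57, 3.14, 3.14, 3.14].

### API

Orientations are given as [roll, pitch, yaw] about the fixed x, y, z axes, in that order (R = Rz(yaw) Ry(pitch) Rx(roll)).
In Python, from station import telemetry, optics, ctrl gives the robot as it stands.
- The arm moves only by the tool carry_out, never from a script. Its argument "plan" is a list that holds one entry, the list of rows, each a list of 7 numbers: the shift along the tool's x, y, z in mm, then the turn, a rotation vector about the tool's x, y, z in rad, then the finger opening in mm, from 0 to 94. A call has 1 to 20 rows; each row shifts and turns the commanded pose from where the row before left it, along the tool's axes as they then stand; what a row does not reach is not made up. A row lasts 1/12 s, in which the tool goes at most 41.7 mm and 7.16 degrees, less where a joint would pass 70% of its speed; a pose out of reach is approached as far as the arm can. A call with a gripper value outside its range is refused whole. The fingers move at their own pace and stop on an object; "squeeze" is the grip in N (left out, the last holds). Time passes only in rows, so rows that do not move let the fingers close. It gives the time, the measured TCP pose, the force, the opening and the grip force at its end, in the units of the state.
- telemetry.get_obs(): the state, without advancing time (a new reading comes with each control period).
- optics.camera(name): name is "scene" or "top" or "wrist"; returns a dict with "pixels" (400x640x3 uint8, red, green, blue), "intrinsics" (3x3 intrinsics, pixels), "origin" and "rotation" of the camera in the world. Camera axes: x right, y down, z forward; pixel columns grow to the right and rows downward; lengths in m; the calibration is good to about 2 mm. A picture is of the moment at which its call begins. There is no depth.
- ctrl.hand_in(): hands the job in; it is judged then, once.
The state is a dict: "time_s": time; "qpos": joint angles; "joint_vel": joint speeds; "tau": joint torques, N m; "ee_pos": TCP position; "eef_rot": TCP orientation; "force": force on the tool from outside, world axes, zero at the start; "moment": the same for the moment, N m; "grip_width": finger opening in m; "grip_force": force on a finger pad.
Only numpy, scipy, OpenCV 4.12 (cv2) and the standard library are available. Lean on these libraries where they do the work, as an engineer would, in place of code of your own. Each camera call takes 0.05 s, during which the arm holds its last target. There are 200 camera calls.

## Working session

There is one attempt and no reset: what is moved stays moved. The work goes in short steps, Python scripts to look and compute and a tool call to move; the robot and the scene stay as the last step left them, time stands still between calls to the robot, and variables do not carry over. Pictures are saved under pics/ and viewed, at most 10 in all, crops included, and the job is handed in when it is done.

Besides the shell and the picture viewer there is one more tool, called as a command line: name --argument value ..., lists and objects as JSON in quotes. carry_out: Moves the arm, as the interface text tells. Its arguments: {"type":"object","properties":{"plan":{"type":"array","items":{"type":"array","items":{"type":"array","items":{"type":"number"}}}},"squeeze":{"type":"number"}},"required":["plan"]}

```bash
mkdir -p pics
python3 - <<'E'
from station import telemetry, optics, ctrl
import cv2,numpy as np,pickle
o=telemetry.get_obs()
for k,v in o.items(): print(k,np.round(v,3))
d={}
for n in("scene","top"):
    c=optics.camera(n); d[n]=c
    cv2.imwrite(f"pics/{n}0.png",c["pixels"][:,:,::-1])
    print(n,np.round(c["intrinsics"],1).tolist(),np.round(c["origin"],3),np.round(c["rotation"],3).tolist())
pickle.dump(d,open("c0.pkl","wb"))
E
```

```text
time_s 0.0
qpos [ 1.189  0.3    1.522  0.     1.321 -0.067]
joint_vel [-0. -0. -0. -0.  0.  0.]
tau [ 2.0000e-03 -5.3181e+01 -3.5275e+01  7.1000e-02  2.4000e-02 -0.0000e+00]
ee_pos [0.17  0.523 0.205]
eef_rot [-3.14  -0.     2.827]
force [-0.24  -0.373  0.096]
moment [ 0.046 -0.019  0.003]
grip_force 0.0
grip_width 0.094
scene [[430.0, 0.0, 323.3], [0.0, 430.0, 199.5], [0.0, 0.0, 1.0]] [0.476 0.769 0.87 ] [-2.514, -0.014, -2.863]
top [[498.2, 0.0, 316.8], [0.0, 498.2, 193.2], [0.0, 0.0, 1.0]] [0.456 0.22  1.037] [-3.001, -0.025, -1.573]
```

View pics/scene0.png

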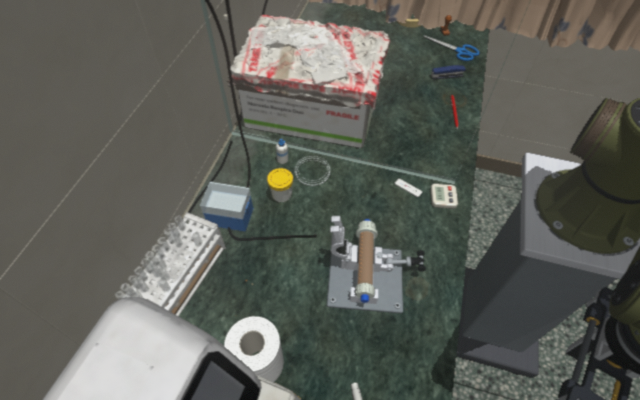

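View pics/top0.png

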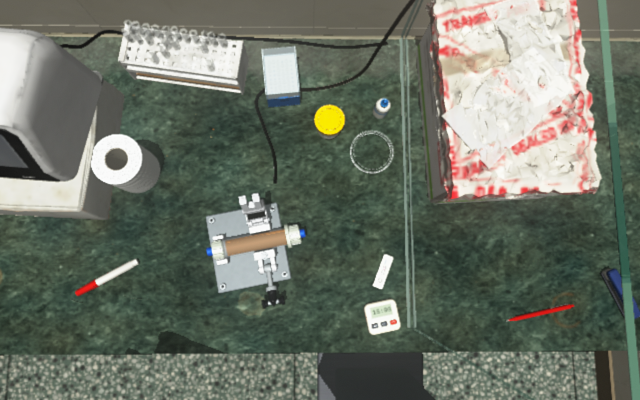

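```bash
cat > h.py <<'E'
import numpy as np, cv2
from scipy.spatial.transform import Rotation as R
def cam(c):
    r=np.asarray(c["rotation"]); r=R.from_euler('xyz',r).as_matrix() if r.size==3 else r
    return np.asarray(c["intrinsics"]),np.asarray(c["origin"]),r
def ray(c,uv):
    K,o,r=cam(c); d=r@np.linalg.inv(K)@[uv[0],uv[1],1.]; return o,d
def atz(c,uv,z):
    o,d=ray(c,uv); return o+d*(z-o[2])/d[2]
def proj(c,p):
    K,o,r=cam(c); q=K@(r.T@(np.asarray(p)-o)); return q[:2]/q[2]
def tri(cs,uvs):
    A=np.zeros((3,3));b=np.zeros(3)
    for c,uv in zip(cs,uvs):
        o,d=ray(c,uv); d=d/np.linalg.norm(d); M=np.eye(3)-np.outer(d,d); A+=M;b+=M@o
    return np.linalg.solve(A,b)
E
python3 - <<'E'
import pickle,cv2,numpy as np
d=pickle.load(open("c0.pkl","rb"))
a=d["top"]["pixels"][180:320,195:320,::-1]; b=d["scene"]["pixels"][205:320,315:440,::-1]
a=cv2.resize(a,None,fx=4.2,fy=4.2,interpolation=cv2.INTER_CUBIC)  # 525x588
b=cv2.resize(b,None,fx=4.8,fy=4.8,interpolation=cv2.INTER_CUBIC)
cv2.imwrite("pics/a.png",a); cv2.imwrite("pics/b.png",b); print(a.shape,b.shape)
from h import *
for k in d: print(k,cam(d[k])[2].round(2).tolist(), atz(d[k],(320,200),0))
E
```

```text
(588, 525, 3) (552, 600, 3)
scene [[-0.96, -0.23, 0.15], [-0.28, 0.78, -0.57], [0.01, -0.59, -0.81]] [0.64500394 0.16219966 0.        ]
top [[-0.0, -0.99, 0.14], [-1.0, -0.0, -0.02], [0.02, -0.14, -0.99]] [0.5886572  0.18794598 0.        ]
```

View pics/a.png

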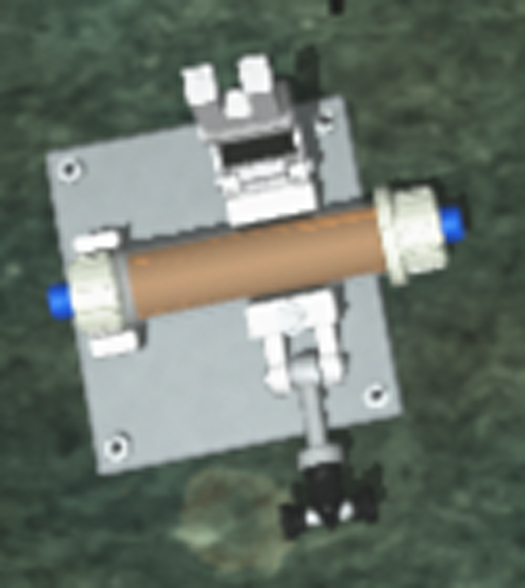

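View pics/b.png

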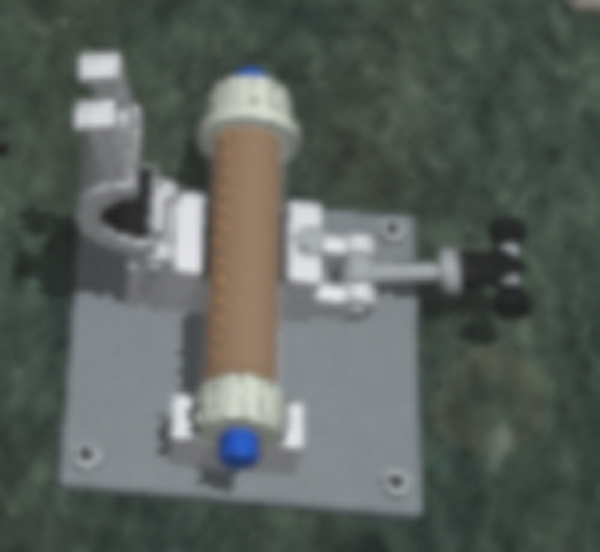

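```bash
cat > fit.py <<'E'
import pickle; from h import *
from scipy.optimize import least_squares
d=pickle.load(open("c0.pkl","rb"))
T=lambda u,v:(195+(u+.5)/4.2-.5,180+(v+.5)/4.2-.5); S=lambda u,v:(315+(u+.5)/4.8-.5,205+(v+.5)/4.8-.5)
def lug(th,dd,h,y): return [.04-dd*np.cos(th)+h*np.sin(th),y,.052+dd*np.sin(th)+h*np.cos(th)]
def bar(ph,L=.069): return [-.054-L*np.sin(ph),0,.022+L*np.cos(ph)]
def obs(p):
    cx,cy,yaw,px,py,s,ph,th=p[:8]
    P=lambda sx,sy:[px+sx*.08,py+sy*.075,.01]
    return [("top",T(47,157),P(1,1)),("top",T(343,97),P(1,-1)),("top",T(402,410),P(-1,-1)),("top",T(100,472),P(-1,1)),
     ("scene",S(60,487),P(1,1)),("scene",S(423,513),P(-1,1)),("scene",S(413,215),P(-1,-1)),
     ("top",T(332,509),bar(ph)),("scene",S(510,265),bar(ph)),("top",T(305,372),[-.054,0,.027]),
     ("top",T(463,222),[0,-.057-s,.05]),("top",T(48,301),[0,.137-s,.05]),("scene",S(240,450),[0,.137-s,.05]),
     ("top",T(200,83),lug(th,.114,.008,.01175)),("top",T(255,72),lug(th,.114,.008,-.01175)),
     ("scene",S(100,66),lug(th,.114,.008,-.01175)),("scene",S(97,115),lug(th,.114,.008,.01175))]
def W(p,q):
    return np.array([p[0],p[1],0])+R.from_euler('z',p[2]).apply(q)
def res(p):
    r=[]
    for n,uv,q in obs(p):
        off=p[8:10] if n=="top" else p[10:12]
        r.append(proj(d[n],W(p,q))+off-uv)
    return np.r_[np.ravel(r),np.array(p[8:12])/1.5]
if __name__=="__main__":
    s=least_squares(res,[.45,.35,.2,0,.02,.02,1.15,1.65,0,0,0,0],loss='soft_l1')
    print(s.x.round(4)); print(res(s.x).round(1)[:34].reshape(-1,2).tolist())
    np.save("p.npy",s.x)
    for n,q in dict(port=[0,-.057-s.x[5],.05],home=[0,-.057,.05],bar=bar(s.x[6]),seat=bar(0,.078),lug=lug(s.x[7],.096,.006,0),lug0=[-.056,0,.058]).items(): print(n,W(s.x,q).round(4))
E
python3 fit.py
```

```text
[ 0.501   0.3051  0.199  -0.0038  0.0331  0.0299  1.2698  1.7762  0.0801
 -0.1207  0.2636  0.7139]
[[-1.2, -1.4], [0.0, -1.3], [0.8, 0.8], [-0.4, 1.2], [-0.5, -0.6], [0.3, 0.3], [0.5, -0.4], [-0.5, 0.5], [-0.1, -0.1], [0.3, -0.4], [-0.1, -0.5], [1.6, 0.3], [0.1, 2.0], [-0.1, 0.2], [-0.1, 0.2], [-0.1, -0.2], [-0.3, -0.3]]
port [0.5182 0.2199 0.05  ]
home [0.5123 0.2492 0.05  ]
bar [0.3835 0.2814 0.0425]
seat [0.4481 0.2944 0.1   ]
lug [0.5652 0.318  0.1448]
lug0 [0.4461 0.294  0.058 ]
```

carry_out --plan '[[[0,0,-5,0,0,0.1174,0],[0,0,-5,0,0,0.1174,0],[0,0,-5,0,0,0.1174,0],[0,0,-5,0,0,0.1174,0],[0,0,-5,0,0,0.1174,0],[0,0,-5,0,0,0.1174,0],[0,0,-5,0,0,0.1174,0],[0,0,-5,0,0,0.1174,0],[0,0,-5,0,0,0.1174,0]]]' --squeeze 30

```text
time_s: 0.85
ee_pos: [0.1702, 0.5229, 0.2504]
eef_rot: [-3.141, 0.001, 1.764]
force: [-0.9, 1.1, -0.3]
grip_width: 0.0375
grip_force: 0.0
```

carry_out --plan '[[[-22,16,0,0,0,0,0],[-22,16,0,0,0,0,0],[-22,16,0,0,0,0,0],[-22,16,0,0,0,0,0],[-22,16,0,0,0,0,0],[-22,16,0,0,0,0,0],[-22,16,0,0,0,0,0],[-22,16,0,0,0,0,0],[-22,16,0,0,0,0,0],[-22,16,0,0,0,0,0],[-22,16,0,0,0,0,0],[-22,16,0,0,0,0,0],[-22,16,0,0,0,0,0],[-22,16,0,0,0,0,0],[-22,16,0,0,0,0,0],[-22,16,0,0,0,0,0],[-22,13,0,0,0,0,0],[-22,12,0,0,0,0,0],[0,0,0,0,0,0,0]]]'

```text
time_s: 2.43
ee_pos: [0.526, 0.1876, 0.2497]
eef_rot: [-3.141, 0.001, 1.767]
force: [-0.1, -0.3, -0.8]
grip_width: 0.0005
grip_force: 0.0
```

Run:
```python
from station import telemetry, optics
from h import *
import cv2,pickle
p=np.load("p.npy"); o=telemetry.get_obs(); print(o["ee_pos"],o["eef_rot"],o["qpos"],o["force"],o["time_s"],o["grip_width"])
c=R.from_euler('z',-p[2]).apply(np.array(o["ee_pos"])-[p[0],p[1],0]); print("clamp",c.round(4))
w=optics.camera("wrist"); pickle.dump(w,open("w1.pkl","wb")); cv2.imwrite("pics/w1.png",w["pixels"][:,:,::-1])
```

```text
[0.52597235 0.18755539 0.24969965] [-3.14064094e+00  7.16959637e-04  1.76715562e+00] [ 2.77251402e-01  2.89634250e-01  1.43135145e+00 -6.44875087e-04
  1.42161352e+00  8.09886160e-02] [-0.06937976 -0.32220523 -0.83806717] 2.4333 0.0004566827248240985
clamp [ 0.0012 -0.1202  0.2497]
```

View pics/w1.png

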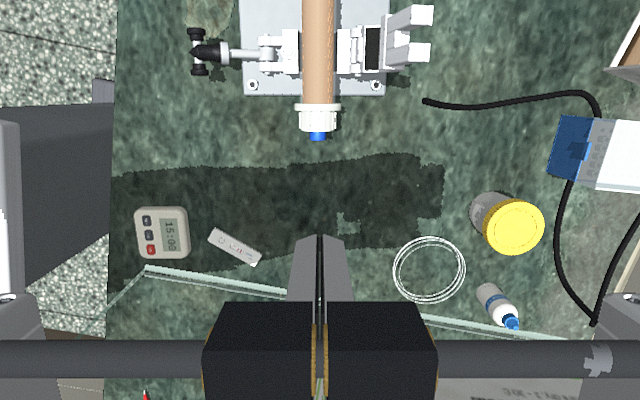

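Run:
```python
from fit import *
w=pickle.load(open("w1.pkl","rb")); p=np.load("p.npy")
for n,uv,q in [("port",(318,139),[0,-.057-p[5],.05]),("bar",(197,51),bar(p[6])),("c1",(243,96),[p[3]-.08,p[4]-.075,.01]),("c2",(388,96),[p[3]+.08,p[4]-.075,.01]),("lug-",(417,57),lug(p[7],.114,.008,-.01175)),("lug+",(412,15),lug(p[7],.114,.008,.01175)),("tip",(320,236),None)]:
    x=proj(w,W(p,q)) if q else proj(w,[.526,.1876,.2497]); print(n,uv,x.round(1))
```

```text
port (318, 139) [318.1 141.1]
bar (197, 51) [198.1  53.4]
c1 (243, 96) [243.3  96.4]
c2 (388, 96) [386.   95.9]
lug- (417, 57) [419.8  52.5]
lug+ (412, 15) [422.4  15.1]
tip (320, 236) [319.5 249.9]
```

carry_out --plan '[[[0,-1,18,0,0,0,0],[0,0,18,0,0,0,0],[0,0,18,0,0,0,0],[0,0,18,0,0,0,0],[0,0,18,0,0,0,0],[0,0,18,0,0,0,0],[0,0,18,0,0,0,0],[0,0,18,0,0,0,0],[0,0,18,0,0,0,0],[0,0,18,0,0,0,0],[0,0,18,0,0,0,0],[0,0,9,0,0,0,0],[0,0,0,0,0,0,0],[4,0,0,0,0,0,0],[4,0,0,0,0,0,0],[4,0,0,0,0,0,0],[4,0,0,0,0,0,0],[2,0,0,0,0,0,0],[0,0,0,0,0,0,0]]]'

```text
time_s: 4.07
ee_pos: [0.5196, 0.2085, 0.0438]
eef_rot: [3.141, -0.0, 1.771]
force: [-0.2, -0.9, -0.9]
grip_width: 0.0007
grip_force: 0.0
```

carry_out --plan '[[[2,0,0,0,0,0,0],[2,0,0,0,0,0,0],[2,0,0,0,0,0,0],[2,0,0,0,0,0,0],[2,0,0,0,0,0,0],[2,0,0,0,0,0,0],[0,0,0,0,0,0,0]]]'

```text
time_s: 4.65
ee_pos: [0.5173, 0.22, 0.0435]
eef_rot: [3.141, -0.0, 1.77]
force: [0.2, -1.1, 0.5]
grip_width: 0.0003
grip_force: 0.6
```

carry_out --plan '[[[2,0,0,0,0,0,0],[2,0,0,0,0,0,0],[2,0,0,0,0,0,0],[2,0,0,0,0,0,0],[2,0,0,0,0,0,0],[0,0,0,0,0,0,0]]]'

```text
time_s: 5.15
ee_pos: [0.5152, 0.2299, 0.0435]
eef_rot: [3.141, -0.0, 1.77]
force: [0.6, -0.5, 0.3]
grip_width: 0.0006
grip_force: 0.3
```

carry_out --plan '[[[1,0,0,0,0,0,0],[1,0,0,0,0,0,0],[1,0,0,0,0,0,0],[1,0,0,0,0,0,0]]]'

```text
time_s: 5.48
ee_pos: [0.5145, 0.2334, 0.0434]
eef_rot: [3.142, 0.0, 1.77]
force: [1.6, -3.3, 0.4]
grip_width: 0.0001
grip_force: 1.8
```

carry_out --plan '[[[1,0,0,0,0,0,0],[1,0,0,0,0,0,0],[1,0,0,0,0,0,0],[1,0,0,0,0,0,0]]]'

```text
time_s: 5.82
ee_pos: [0.5137, 0.2374, 0.0435]
eef_rot: [3.142, 0.0, 1.77]
force: [2.1, -3.6, 2.1]
grip_width: 0.0002
grip_force: 1.8
```

carry_out --plan '[[[1,0,0,0,0,0,0],[1,0,0,0,0,0,0],[1,0,0,0,0,0,0]]]'

```text
time_s: 6.07
ee_pos: [0.5131, 0.2404, 0.0435]
eef_rot: [3.141, 0.0, 1.77]
force: [1.9, -3.6, 1.1]
grip_width: 0.0008
grip_force: 1.8
```

carry_out --plan '[[[1,0,0,0,0,0,0],[1,0,0,0,0,0,0]]]'

```text
time_s: 6.23
ee_pos: [0.5131, 0.2408, 0.0435]
eef_rot: [-3.141, 0.003, 1.77]
force: [4.9, -20.8, 4.8]
grip_width: 0.0005
grip_force: 11.1
```

carry_out --plan '[[[1,0,0,0,0,0,0],[0.5,0,0,0,0,0,0]]]'

```text
time_s: 6.4
ee_pos: [0.513, 0.2409, 0.0435]
eef_rot: [-3.141, 0.005, 1.77]
force: [6.7, -29.7, 4.9]
grip_width: 0.0005
grip_force: 14.8
```

carry_out --plan '[[[-2,0,0,0,0,0,0],[-10,0,0,0,0,0,0],[-20,0,0,0,0,0,0],[0,0,-20,0,0,0,0],[0,0,-30,0,0,0,0],[0,0,-30,0,0,0,0],[0,0,-30,0,0,0,0],[0,0,-30,0,0,0,0],[0,0,-30,0,0,0,0],[0,0,-30,0,0,0,0],[0,0,0,0,0,0,0]]]'

```text
time_s: 7.32
ee_pos: [0.52, 0.213, 0.2494]
eef_rot: [3.134, -0.002, 1.771]
force: [0.2, 0.3, 0.4]
grip_width: 0.0004
grip_force: 0.0
```

carry_out --plan '[[[0,0,0,0,0,-0.1122,18],[0,0,0,0,0,-0.1122,18],[0,0,0,0,0,-0.1122,18],[0,0,0,0,0,-0.1122,18],[0,0,0,0,0,-0.1122,18],[0,0,0,0,0,-0.1122,18],[0,0,0,0,0,-0.1122,18],[0,0,0,0,0,-0.1122,18],[0,0,0,0,0,-0.1122,18],[0,0,0,0,0,-0.1122,18],[0,0,0,0,0,-0.1122,18],[0,0,0,0,0,-0.1122,18],[0,0,0,0,0,-0.1122,18],[0,0,0,0,0,-0.1122,18],[0,0,0,0,0,0,18]]]'

```text
time_s: 8.57
ee_pos: [0.5184, 0.2124, 0.2429]
eef_rot: [3.141, -0.001, -2.936]
force: [0.1, 0.6, -0.7]
grip_width: 0.0179
grip_force: 0.0
```

Run:
```python
from fit import *
from station import optics,telemetry
p=np.load("p.npy"); o=telemetry.get_obs()
print(R.from_euler('z',-p[2]).apply(np.array(o["ee_pos"])-[p[0],p[1],0]).round(4),o["eef_rot"])
w=optics.camera("wrist"); t=optics.camera("top"); pickle.dump((w,t),open("w2.pkl","wb"))
a=w["pixels"][:,:,::-1]
cv2.imwrite("pics/w2.png",a)
print("home",proj(t,W(p,[0,-.057,.05])),"w",proj(w,W(p,[0,-.057,.05])),"collar-face",proj(w,W(p,[0,-.02,.074])))
```

```text
[-0.0012 -0.0944  0.2429] [ 3.14103615e+00 -9.26977990e-04 -2.93645988e+00]
home [289.88410288 235.10030716] w [354.46811538 174.93575725] collar-face [393.9299505  180.39243927]
```

View pics/w2.png

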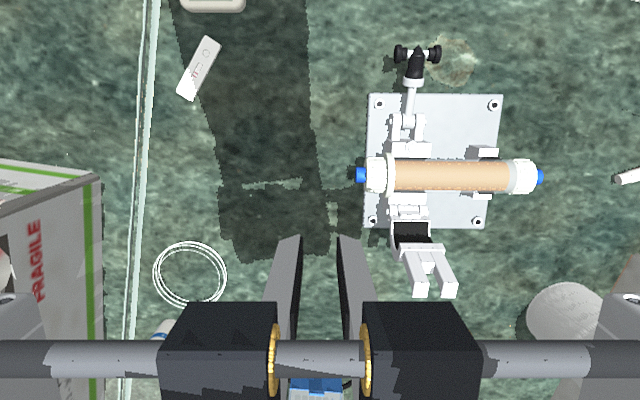

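carry_out --plan '[[[-14,11,0,0,0,0,18],[-15,12,0,0,0,0,18],[-15,12,0,0,0,0,18],[-15,12,0,0,0,0,18],[-15,12,0,0,0,0,18],[-15,12,0,0,0,0,18],[-15,12,0,0,0,0,18],[-13,11,0,0,0,0,18],[0,0,15,0,0,0,18],[0,0,20,0,0,0,18],[0,0,20,0,0,0,18],[0,0,20,0,0,0,18],[0,0,20,0,0,0,18],[0,0,12,0,0,0,18],[0,0,0,0,0,0,18],[4,0,0,0,0,0,18],[4,0,0,0,0,0,18],[4,0,0,0,0,0,18],[0,0,0,0,0,0,18]]]'

```text
time_s: 10.25
ee_pos: [0.6027, 0.3254, 0.1378]
eef_rot: [3.141, 0.002, -2.942]
force: [0.2, 1.0, 0.7]
grip_width: 0.0184
grip_force: 0.0
```

Run:
```python
import numpy as np
f=lambda t:np.array([40-96*np.cos(t)+12*np.sin(t)+8, 52+96*np.sin(t)+12*np.cos(t)])
P=[np.array([103.7,137.8])]+[f(t) for t in np.linspace(1.571,.3,20)]
for a,b in zip(P,P[1:]): print((a[0]-b[0]).round(1),(a[1]-b[1]).round(1),b.round(1))
```

```text
43.7 -10.2 [ 60. 148.]
6.4 -0.6 [ 53.6 148.6]
6.5 -0.2 [ 47.1 148.7]
6.5 0.3 [ 40.6 148.5]
6.4 0.7 [ 34.2 147.8]
6.4 1.1 [ 27.8 146.6]
6.3 1.6 [ 21.6 145.1]
6.2 2.0 [ 15.4 143.1]
6.0 2.4 [  9.4 140.7]
5.8 2.8 [  3.5 137.9]
5.6 3.2 [ -2.1 134.8]
5.4 3.5 [ -7.5 131.2]
5.2 3.9 [-12.7 127.3]
4.9 4.2 [-17.6 123.1]
4.6 4.5 [-22.2 118.6]
4.3 4.8 [-26.5 113.7]
4.0 5.1 [-30.5 108.6]
3.6 5.4 [-34.1 103.2]
3.2 5.6 [-37.3  97.6]
2.9 5.8 [-40.2  91.8]
```

carry_out --plan '[[[4,0,-1,0,0,0,18],[4,0,-1,0,0,0,18],[4,0,-1,0,0,0,18],[4,0,-1,0,0,0,18],[4,0,-1,0,0,0,18],[4,0,-1,0,0,0,18],[4,0,-1,0,0,0,18],[0,0,0,0,0,0,18]]]'

```text
time_s: 10.92
ee_pos: [0.5752, 0.3197, 0.1441]
eef_rot: [3.141, 0.001, -2.942]
force: [0.1, -0.3, 0.8]
grip_width: 0.0178
grip_force: 0.4
```

carry_out --plan '[[[4,0,-1,0,0,0,18],[4,0,-1,0,0,0,18],[4,0,-1,0,0,0,18],[4,0,-1,0,0,0,18],[4,0,0,0,0,0,18]]]'

```text
time_s: 11.33
ee_pos: [0.5554, 0.3156, 0.1473]
eef_rot: [-3.141, -0.001, -2.942]
force: [4.3, 1.6, 0.0]
grip_width: 0.0182
grip_force: 1.7
```

carry_out --plan '[[[4,0,-1,0,0,0,18],[4,0,0,0,0,0,18],[5,0,0,0,0,0,18],[6,0,0.5,0,0,0,18],[6,0,1,0,0,0,18],[6,0,1.4,0,0,0,18],[6,0,1.9,0,0,0,18]]]'

```text
time_s: 11.92
ee_pos: [0.5193, 0.3083, 0.1439]
eef_rot: [3.141, 0.001, -2.942]
force: [3.4, 1.3, -0.3]
grip_width: 0.0179
grip_force: 1.7
```

carry_out --plan '[[[4,0,1.2,0,0,0,18],[6,0,2.3,0,0,0,18],[5.8,0,2.8,0,0,0,18],[5.6,0,3.2,0,0,0,18],[5.4,0,3.5,0,0,0,18],[5.2,0,3.9,0,0,0,18],[4.9,0,4.2,0,0,0,18]]]'

```text
time_s: 12.5
ee_pos: [0.483, 0.301, 0.1222]
eef_rot: [3.141, 0.0, -2.942]
force: [3.7, 1.3, 2.3]
grip_width: 0.0182
grip_force: 1.5
```

carry_out --plan '[[[4.5,0,4.5,0,0,0,18],[4.3,0,4.8,0,0,0,18],[4,0,5,0,0,0,18],[2,0,3,0,0,0,18]]]'

```text
time_s: 12.83
ee_pos: [0.4683, 0.298, 0.1045]
eef_rot: [-3.141, -0.001, -2.942]
force: [1.7, 1.9, 1.5]
grip_width: 0.0182
grip_force: 1.4
```

carry_out --plan '[[[2.2,0,3.5,0,0,0,18],[2,0,3.5,0,0,0,18],[1.7,0,3.5,0,0,0,18],[1.4,0,3.5,0,0,0,18],[0,0,0,0,0,0,18]]]'

```text
time_s: 13.25
ee_pos: [0.4613, 0.2966, 0.0904]
eef_rot: [-3.141, -0.001, -2.942]
force: [0.1, 0.8, 0.2]
grip_width: 0.0178
grip_force: 0.3
```

carry_out --plan '[[[0.5,0,1.5,0,0,0,18],[0.5,0,1.5,0,0,0,18],[0.5,0,1.5,0,0,0,18],[0.5,0,1.5,0,0,0,18]]]'

```text
time_s: 13.58
ee_pos: [0.4598, 0.2963, 0.0851]
eef_rot: [-3.141, -0.0, -2.942]
force: [-1.7, 0.1, 3.5]
grip_width: 0.0182
grip_force: 1.5
```

carry_out --plan '[[[0.3,0,1,0,0,0,18],[0.3,0,1,0,0,0,18],[0.3,0,1,0,0,0,18],[0.3,0,1,0,0,0,18],[0.3,0,1,0,0,0,18]]]'

```text
time_s: 14.0
ee_pos: [0.4584, 0.296, 0.0802]
eef_rot: [-3.142, -0.0, -2.942]
force: [-1.4, -0.2, 3.2]
grip_width: 0.018
grip_force: 1.5
```

carry_out --plan '[[[0.2,0,1,0,0,0,18],[0.2,0,1,0,0,0,18],[0.1,0,0.5,0,0,0,18]]]'

```text
time_s: 14.25
ee_pos: [0.4579, 0.2959, 0.0776]
eef_rot: [-3.142, -0.0, -2.942]
force: [-1.4, -1.2, 4.8]
grip_width: 0.0179
grip_force: 1.8
```

carry_out --plan '[[[0,0,0.5,0,0,0,18],[0,0,0.5,0,0,0,18]]]'

```text
time_s: 14.42
ee_pos: [0.458, 0.2959, 0.0767]
eef_rot: [3.142, 0.0, -2.942]
force: [-1.0, -0.5, 3.6]
grip_width: 0.0179
grip_force: 1.8
```

carry_out --plan '[[[0.1,0,0.5,0,0,0,18],[0.1,0,0.5,0,0,0,18]]]'

```text
time_s: 14.58
ee_pos: [0.4577, 0.2959, 0.0757]
eef_rot: [-3.142, -0.0, -2.942]
force: [-3.0, -1.4, 4.3]
grip_width: 0.0183
grip_force: 2.0
```

carry_out --plan '[[[0,0,0.5,0,0,0,18],[0,0,0.5,0,0,0,18]]]'

```text
time_s: 14.75
ee_pos: [0.4577, 0.2959, 0.0747]
eef_rot: [3.142, -0.0, -2.942]
force: [-2.9, -1.0, 3.4]
grip_width: 0.0179
grip_force: 2.1
```

carry_out --plan '[[[0,0,0.5,0,0,0,18],[0,0,0.5,0,0,0,18]]]'

```text
time_s: 14.92
ee_pos: [0.4577, 0.2959, 0.0737]
eef_rot: [-3.142, -0.0, -2.942]
force: [-2.5, -1.5, 4.7]
grip_width: 0.0179
grip_force: 2.2
```

carry_out --plan '[[[0,0,0.5,0,0,0,18],[0,0,0.5,0,0,0,18]]]'

```text
time_s: 15.08
ee_pos: [0.4577, 0.2959, 0.0727]
eef_rot: [3.142, -0.0, -2.942]
force: [-2.9, -0.9, 4.7]
grip_width: 0.0181
grip_force: 2.3
```

carry_out --plan '[[[0,0,0.5,0,0,0,18],[0,0,0.5,0,0,0,18]]]'

```text
time_s: 15.25
ee_pos: [0.4578, 0.2959, 0.0717]
eef_rot: [3.142, 0.0, -2.942]
force: [-3.7, -1.2, 5.0]
grip_width: 0.0184
grip_force: 2.4
```

carry_out --plan '[[[0,0,0.5,0,0,0,18],[0,0,0.5,0,0,0,18]]]'

```text
time_s: 15.42
ee_pos: [0.4577, 0.2959, 0.0707]
eef_rot: [3.142, -0.0, -2.942]
force: [-3.2, 0.1, 4.7]
grip_width: 0.0176
grip_force: 2.6
```

carry_out --plan '[[[0,0,0.5,0,0,0,18],[0,0,0.5,0,0,0,18]]]'

```text
time_s: 15.58
ee_pos: [0.4577, 0.2959, 0.0697]
eef_rot: [-3.142, -0.0, -2.942]
force: [-3.4, -0.9, 6.4]
grip_width: 0.0179
grip_force: 2.7
```

carry_out --plan '[[[0,0,0.5,0,0,0,18],[0,0,0.5,0,0,0,18]]]'

```text
time_s: 15.75
ee_pos: [0.4576, 0.2959, 0.0687]
eef_rot: [-3.142, -0.0, -2.942]
force: [-4.0, -1.4, 5.9]
grip_width: 0.0181
grip_force: 2.8
```

carry_out --plan '[[[0,0,0.5,0,0,0,18],[0,0,0.5,0,0,0,18]]]'

```text
time_s: 15.92
ee_pos: [0.4576, 0.2959, 0.0677]
eef_rot: [-3.142, -0.0, -2.942]
force: [-4.2, -1.1, 6.4]
grip_width: 0.018
grip_force: 3.0
```

carry_out --plan '[[[0,0,0.5,0,0,0,18],[0,0,0.5,0,0,0,18]]]'

```text
time_s: 16.08
ee_pos: [0.4575, 0.2959, 0.0667]
eef_rot: [-3.142, -0.001, -2.942]
force: [-5.0, -1.2, 5.9]
grip_width: 0.018
grip_force: 3.3
```

carry_out --plan '[[[0,0,0.5,0,0,0,18],[0,0,0.5,0,0,0,18]]]'

```text
time_s: 16.25
ee_pos: [0.4575, 0.2959, 0.0657]
eef_rot: [-3.142, -0.001, -2.942]
force: [-5.2, -0.8, 5.9]
grip_width: 0.0178
grip_force: 3.4
```

carry_out --plan '[[[0,0,0.5,0,0,0,18],[0,0,0.5,0,0,0,18]]]'

```text
time_s: 16.42
ee_pos: [0.4575, 0.2959, 0.0651]
eef_rot: [-3.142, -0.001, -2.942]
force: [-9.1, -4.2, 17.0]
grip_width: 0.0176
grip_force: 8.4
```

carry_out --plan '[[[0,0,0,0,0,0,18],[0,0,0,0,0,0,18],[0,0,0,0,0,0,18]]]'

```text
time_s: 16.67
ee_pos: [0.4574, 0.2959, 0.0652]
eef_rot: [-3.142, -0.001, -2.942]
force: [-8.2, -2.3, 12.3]
grip_width: 0.0178
grip_force: 6.1
```

carry_out --plan '[[[0,0,0.2,0,0,0,18],[0,0,0,0,0,0,18],[0,0,0,0,0,0,18]]]'

```text
time_s: 16.92
ee_pos: [0.4575, 0.2959, 0.0652]
eef_rot: [-3.142, -0.001, -2.942]
force: [-9.1, -2.3, 14.1]
grip_width: 0.0179
grip_force: 7.2
```

carry_out --plan '[[[0,0,-3,0,0,0,18],[0,0,-15,0,0,0,18],[0,0,-25,0,0,0,18],[0,0,-25,0,0,0,18],[0,0,-25,0,0,0,70],[0,0,-25,0,0,0,70],[15,0,0,0,0,0,70],[20,0,0,0,0,0,70],[20,0,0,0,0,0,70],[18,0,0,0,0,0,70],[0,0,0,0,0,0,70],[0,0,0,0,0,0,70]]]'

```text
time_s: 17.92
ee_pos: [0.3864, 0.2816, 0.1828]
eef_rot: [3.141, 0.001, -2.942]
force: [0.4, 0.7, -0.5]
grip_width: 0.0678
grip_force: 0.0
```

Run:
```python
from fit import *
from station import optics,telemetry
p=np.load("p.npy"); o=telemetry.get_obs()
print(R.from_euler('z',-p[2]).apply(np.array(o["ee_pos"])-[p[0],p[1],0]).round(4),o["eef_rot"])
w=optics.camera("wrist"); t=optics.camera("top"); s=optics.camera("scene"); pickle.dump((w,t,s),open("w3.pkl","wb"))
print("bar w",proj(w,W(p,bar(p[6]))),"grasp",proj(w,np.array(o["ee_pos"])))
b=w["pixels"][:,:,::-1]; 
c=cv2.resize(s["pixels"][205:305,340:440,::-1],(400,400),interpolation=cv2.INTER_CUBIC)
cv2.imwrite("pics/w3.png",np.hstack([cv2.copyMakeBorder(b[:,120:520],0,0,0,0,cv2.BORDER_CONSTANT),c]))
```

```text
[-0.117  -0.0004  0.1828] [ 3.14137475e+00  1.10732367e-03 -2.94172887e+00]
bar w [319.71705191 182.57557504] grasp [319.37535491 249.89601063]
```

View pics/w3.png

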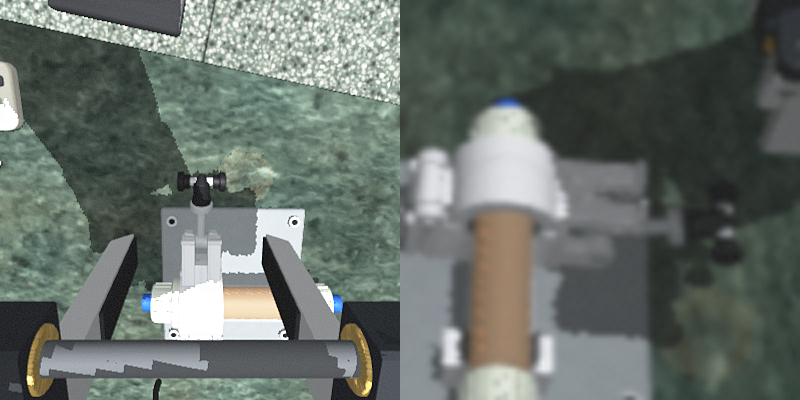

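carry_out --plan '[[[3,0,10,0,0,0,64],[0,0,18,0,0,0,64],[0,0,18,0,0,0,64],[0,0,18,0,0,0,64],[0,0,18,0,0,0,64],[0,0,18,0,0,0,64],[0,0,18,0,0,0,64],[0,0,18,0,0,0,64],[0,0,14,0,0,0,64],[0,0,9,0,0,0,50],[0,0,0,0,0,0,46],[0,0,0,0,0,0,46],[0,0,0,0,0,0,46]]]' --squeeze 20

```text
time_s: 19.15
ee_pos: [0.3834, 0.2812, 0.024]
eef_rot: [3.141, 0.0, -2.942]
force: [-2.7, 4.5, -2.4]
grip_width: 0.0463
grip_force: 2.4
```

carry_out --plan '[[[0,0.8,0,0,0,0,45],[0,0.4,0,0,0,0,40],[0,0,0,0,0,0,40],[0,0,0,0,0,0,40]]]' --squeeze 60

```text
time_s: 19.48
ee_pos: [0.3832, 0.2824, 0.024]
eef_rot: [3.141, 0.001, -2.942]
force: [-2.1, 4.8, 0.8]
grip_width: 0.0439
grip_force: 60.0
```

carry_out --plan '[[[1.9,0.2,-0.6,0,0,0,40],[1.9,0,-0.6,0,0,0,40],[1.9,0,-0.6,0,0,0,40],[1.9,0,-0.6,0,0,0,40],[1.9,0,-0.6,0,0,0,40],[0,0,0,0,0,0,40]]]'

```text
time_s: 19.98
ee_pos: [0.3751, 0.2809, 0.0273]
eef_rot: [3.141, 0.004, -2.942]
force: [7.6, 5.0, -4.9]
grip_width: 0.0435
grip_force: 60.0
```

carry_out --plan '[[[1.9,0,-0.6,0,0,0,40],[1.9,0,-0.6,0,0,0,40],[1.9,0,-0.6,0,0,0,40],[1.9,0,-0.6,0,0,0,40],[1.9,0,-0.6,0,0,0,40],[0,0,0,0,0,0,40]]]'

```text
time_s: 20.48
ee_pos: [0.3662, 0.2791, 0.0304]
eef_rot: [3.14, 0.005, -2.942]
force: [10.4, 6.0, -5.5]
grip_width: 0.0436
grip_force: 60.0
```

```bash
cat > st.py <<'E'
from fit import *
from station import telemetry
p=np.load("p.npy"); o=telemetry.get_obs(); Rz=R.from_euler('z',-p[2])
c=Rz.apply(np.array(o["ee_pos"])-[p[0],p[1],0]); f=Rz.apply(o["force"])
g=c+Rz.apply(R.from_euler('xyz',o["eef_rot"]).apply([0,0,-.019]))
r=g-[-.054,0,.022]; L=np.hypot(r[0],r[2]); ph=np.arctan2(-r[0],r[2]); u=np.array([-np.sin(ph),0,np.cos(ph)]);n=np.array([np.cos(ph),0,np.sin(ph)])
print("t",o["time_s"],"g",g.round(4),"L",L.round(4),"phi",ph.round(3),"f",f.round(1),"pull",(-f@u).round(1),"swing",(-f@n).round(1),o["eef_rot"],o["qpos"].round(2) if hasattr(o["qpos"],'round') else o["qpos"])
E
python3 st.py
```

```text
t 20.4833 g [-0.1374  0.0012  0.0494] L 0.0878 phi 1.253 f [11.4  3.8 -5.5] pull 12.5 swing 1.7 [ 3.14036171  0.00527723 -2.94213008] [ 0.57  0.34  1.93 -0.    0.86 -1.2 ]
```

carry_out --plan '[[[1.9,0,-0.6,0,0,0,40],[1.9,0,-0.6,0,0,0,40],[0,0,0,0,0,0,40]]]'

```text
time_s: 20.73
ee_pos: [0.3627, 0.2785, 0.0317]
eef_rot: [3.14, 0.006, -2.942]
force: [12.1, 5.2, -5.8]
grip_width: 0.0435
grip_force: 60.0
```

```bash
python3 st.py
```

```text
t 20.7333 g [-0.141   0.0012  0.0507] L 0.0916 phi 1.252 f [12.9  2.7 -5.8] pull 14.1 swing 1.5 [ 3.14023722  0.00572996 -2.94216276] [ 0.58  0.33  1.94 -0.    0.86 -1.19]
```

Run:
```python
import numpy as np
L=92.1;f=lambda t:np.array([-54-L*np.sin(t),22+L*np.cos(t)])
a=np.array([-141.,50.7])
for t in np.arange(1.2,-.01,-.05):
    b=f(t); print(round(t,2),"x",round(a[0]-b[0],1),"z",round(a[1]-b[1],1),b.round(1)); a=b
```

```text
1.2 x -1.2 z -4.7 [-139.8   55.4]
1.15 x -1.8 z -4.2 [-138.1   59.6]
1.1 x -2.0 z -4.2 [-136.1   63.8]
1.05 x -2.2 z -4.1 [-133.9   67.8]
1.0 x -2.4 z -3.9 [-131.5   71.8]
0.95 x -2.6 z -3.8 [-128.9   75.6]
0.9 x -2.8 z -3.7 [-126.1   79.3]
0.85 x -3.0 z -3.5 [-123.2   82.8]
0.8 x -3.1 z -3.4 [-120.1   86.2]
0.75 x -3.3 z -3.2 [-116.8   89.4]
0.7 x -3.4 z -3.1 [-113.3   92.4]
0.65 x -3.6 z -2.9 [-109.7   95.3]
0.6 x -3.7 z -2.7 [-106.   98.]
0.55 x -3.9 z -2.5 [-102.1  100.5]
0.5 x -4.0 z -2.3 [-98.2 102.8]
0.45 x -4.1 z -2.1 [-94.1 104.9]
0.4 x -4.2 z -1.9 [-89.9 106.8]
0.35 x -4.3 z -1.7 [-85.6 108.5]
0.3 x -4.4 z -1.5 [-81.2 110. ]
0.25 x -4.4 z -1.3 [-76.8 111.2]
0.2 x -4.5 z -1.0 [-72.3 112.3]
0.15 x -4.5 z -0.8 [-67.8 113.1]
0.1 x -4.6 z -0.6 [-63.2 113.6]
0.05 x -4.6 z -0.3 [-58.6 114. ]
-0.0 x -4.6 z -0.1 [-54.  114.1]
```

carry_out --plan '[[[-1.2,0,-4.7,0,0,0,40],[-1.8,0,-4.2,0,0,0,40],[-2.0,0,-4.2,0,0,0,40],[0,0,0,0,0,0,40]]]'

```text
time_s: 21.07
ee_pos: [0.3681, 0.2795, 0.0452]
eef_rot: [3.14, 0.006, -2.942]
force: [12.0, 4.8, -5.9]
grip_width: 0.0433
grip_force: 60.0
```

```bash
python3 st.py
```

```text
t 21.0667 g [-0.1355  0.0012  0.0642] L 0.0918 phi 1.093 f [12.7  2.3 -5.9] pull 14.0 swing -0.6 [ 3.14014261  0.0061356  -2.94237091] [ 0.57  0.32  1.92 -0.    0.9  -1.2 ]
```

carry_out --plan '[[[-2.0,0,-4.3,0,0,0,40],[-2.2,0,-4.1,0,0,0,40],[-2.4,0,-4.0,0,0,0,40],[-2.7,0,-3.8,0,0,0,40],[0,0,0,0,0,0,40]]]'

```text
time_s: 21.48
ee_pos: [0.3768, 0.2812, 0.061]
eef_rot: [3.141, 0.005, -2.942]
force: [10.3, 5.6, -8.0]
grip_width: 0.0435
grip_force: 60.0
```

```bash
python3 st.py
```

```text
t 21.4833 g [-0.1266  0.001   0.08  ] L 0.0929 phi 0.897 f [11.2  3.5 -8. ] pull 13.7 swing -0.8 [ 3.14052302  0.00488652 -2.94239445] [ 0.56  0.31  1.89 -0.    0.94 -1.21]
```

carry_out --plan '[[[-2.8,0,-3.8,0,0,0,40],[-2.9,0,-3.7,0,0,0,40],[-3.0,0,-3.5,0,0,0,40],[0,0,0,0,0,0,40]]]'

```text
time_s: 21.82
ee_pos: [0.3849, 0.2828, 0.0717]
eef_rot: [3.141, 0.004, -2.942]
force: [9.5, 6.2, -10.8]
grip_width: 0.0434
grip_force: 60.0
```

```bash
python3 st.py
```

```text
t 21.8167 g [-0.1183  0.001   0.0907] L 0.0941 phi 0.753 f [ 10.5   4.2 -10.8] pull 15.1 swing -0.3 [ 3.14074648  0.00382596 -2.942414  ] [ 0.56  0.3   1.86 -0.    0.97 -1.21]
```

carry_out --plan '[[[-3.4,0,-2.9,0,0,0,40],[-3.5,0,-2.9,0,0,0,40],[-3.7,0,-2.9,0,0,0,40],[-3.8,0,-2.7,0,0,0,40],[0,0,0,0,0,0,40]]]'

```text
time_s: 22.23
ee_pos: [0.3985, 0.2854, 0.0825]
eef_rot: [3.141, 0.002, -2.942]
force: [7.1, 7.0, -11.8]
grip_width: 0.0436
grip_force: 60.0
```

```bash
python3 st.py
```

```text
t 22.2333 g [-0.1044  0.0009  0.1015] L 0.0941 phi 0.566 f [  8.3   5.5 -11.8] pull 14.4 swing -0.7 [ 3.14114713e+00  2.09657357e-03 -2.94248034e+00] [ 0.55  0.31  1.82 -0.    1.01 -1.22]
```

carry_out --plan '[[[-4.0,0.2,-2.4,0,0,0,40],[-4.1,0.2,-2.3,0,0,0,40],[-4.3,0,-2.1,0,0,0,40],[-4.3,0,-1.9,0,0,0,40],[0,0,0,0,0,0,40]]]'

```text
time_s: 22.65
ee_pos: [0.4142, 0.2886, 0.0905]
eef_rot: [-3.141, 0.0, -2.943]
force: [4.7, 3.8, -13.9]
grip_width: 0.0434
grip_force: 60.0
```

```bash
python3 st.py
```

```text
t 22.65 g [-0.0883  0.001   0.1095] L 0.094 phi 0.374 f [  5.3   2.8 -13.9] pull 14.9 swing 0.1 [-3.14119635e+00  2.11748713e-04 -2.94258087e+00] [ 0.54  0.33  1.77 -0.    1.04 -1.23]
```

carry_out --plan '[[[-4.4,0,-1.6,0,0,0,40],[-4.5,0,-1.4,0,0,0,40],[-4.5,0,-1.1,0,0,0,40],[-4.6,0,-0.9,0,0,0,40],[0,0,0,0,0,0,40]]]'

```text
time_s: 23.07
ee_pos: [0.4319, 0.2923, 0.0959]
eef_rot: [-3.141, -0.0, -2.942]
force: [3.8, 1.6, -15.6]
grip_width: 0.0436
grip_force: 60.0
```

```bash
python3 st.py
```

```text
t 23.0667 g [-0.0703  0.0011  0.1149] L 0.0944 phi 0.174 f [  4.    0.9 -15.6] pull 16.1 swing -1.3 [-3.14119809e+00 -3.26887199e-04 -2.94244955e+00] [ 0.52  0.36  1.72 -0.    1.07 -1.24]
```

carry_out --plan '[[[-4.4,0,0.1,0,0,0,40],[-4.4,0,-0.1,0,0,0,40],[-3,0,-0.1,0,0,0,40],[0,0,0,0,0,0,40]]]'

```text
time_s: 23.4
ee_pos: [0.4432, 0.2946, 0.096]
eef_rot: [-3.141, -0.0, -2.942]
force: [2.2, -0.7, -14.7]
grip_width: 0.0436
grip_force: 60.0
```

```bash
python3 st.py
```

```text
t 23.4 g [-0.0588  0.0011  0.115 ] L 0.0932 phi 0.051 f [  2.1  -1.1 -14.7] pull 14.8 swing -1.3 [-3.14121595e+00 -4.25377879e-04 -2.94236082e+00] [ 0.52  0.38  1.69 -0.    1.08 -1.25]
```

Now ease to the upright stop, feeling along x.

carry_out --plan '[[[-1.5,0,0.2,0,0,0,40],[-1.5,0,0.2,0,0,0,40],[-1,0,0,0,0,0,40]]]'

```text
time_s: 23.65
ee_pos: [0.4466, 0.2953, 0.0957]
eef_rot: [-3.141, -0.001, -2.942]
force: [-0.2, -2.5, -14.3]
grip_width: 0.0434
grip_force: 60.0
```

```bash
python3 st.py
```

```text
t 23.65 g [-0.0552  0.0012  0.1147] L 0.0927 phi 0.013 f [ -0.7  -2.4 -14.3] pull 14.3 swing 0.9 [-3.14124181e+00 -6.11691536e-04 -2.94219271e+00] [ 0.52  0.39  1.68 -0.    1.08 -1.25]
```

carry_out --plan '[[[-1,0,0,0,0,0,40],[-0.5,0,0,0,0,0,40]]]'

```text
time_s: 23.82
ee_pos: [0.4482, 0.2957, 0.0958]
eef_rot: [-3.141, -0.0, -2.942]
force: [-0.7, -2.3, -14.1]
grip_width: 0.0434
grip_force: 60.0
```

```bash
python3 st.py
```

```text
t 23.8167 g [-0.0536  0.0012  0.1148] L 0.0928 phi -0.004 f [ -1.1  -2.1 -14.1] pull 14.1 swing 1.0 [-3.14129896e+00 -3.93688789e-04 -2.94217357e+00] [ 0.52  0.39  1.67 -0.    1.08 -1.26]
```

carry_out --plan '[[[-0.7,0,0,0,0,0,40],[-0.5,0,0,0,0,0,40]]]'

```text
time_s: 23.98
ee_pos: [0.4487, 0.2958, 0.0955]
eef_rot: [-3.141, -0.002, -2.942]
force: [-6.8, -3.2, -14.4]
grip_width: 0.0436
grip_force: 60.0
```

carry_out --plan '[[[0.3,0,2,0,0,0,40],[0,0,2,0,0,0,40],[0,0,2,0,0,0,40],[0,0,2,0,0,0,40],[0,0,2,0,0,0,40],[0,0,2,0,0,0,40],[0,0,2,0,0,0,40]]]'

```text
time_s: 24.57
ee_pos: [0.4486, 0.2958, 0.0818]
eef_rot: [-3.141, -0.001, -2.942]
force: [-5.6, -3.5, -10.7]
grip_width: 0.0438
grip_force: 60.0
```

```bash
python3 st.py
```

```text
t 24.5667 g [-0.0532  0.0012  0.1008] L 0.0788 phi -0.01 f [ -6.2  -2.3 -10.7] pull 10.7 swing 6.1 [-3.14118532e+00 -1.28934562e-03 -2.94205099e+00] [ 0.51  0.41  1.68  0.    1.05 -1.26]
```

carry_out --plan '[[[0.2,0,1,0,0,0,40],[0,0,1,0,0,0,40],[0,0,1,0,0,0,40]]]'

```text
time_s: 24.82
ee_pos: [0.4485, 0.2958, 0.079]
eef_rot: [-3.141, -0.001, -2.942]
force: [-4.8, -4.4, -8.6]
grip_width: 0.0434
grip_force: 60.0
```

carry_out --plan '[[[0,0,0.5,0,0,0,40],[0,0,0.5,0,0,0,40]]]'

```text
time_s: 24.98
ee_pos: [0.4486, 0.2958, 0.0782]
eef_rot: [-3.141, -0.001, -2.942]
force: [-6.0, -5.5, -3.3]
grip_width: 0.0435
grip_force: 60.0
```

carry_out --plan '[[[0,0,0.2,0,0,0,40],[0,0,0,0,0,0,40],[0,0,0,0,0,0,40]]]'

```text
time_s: 25.23
ee_pos: [0.4486, 0.2958, 0.0782]
eef_rot: [-3.141, -0.001, -2.942]
force: [-5.8, -5.9, -4.7]
grip_width: 0.0435
grip_force: 60.0
```

```bash
python3 st.py
```

```text
t 25.2333 g [-0.0532  0.0013  0.0972] L 0.0752 phi -0.011 f [-6.8 -4.6 -4.7] pull 4.8 swing 6.8 [-3.14132645e+00 -6.34314283e-04 -2.94209223e+00] [ 0.51  0.41  1.69 -0.    1.04 -1.26]
```

carry_out --plan '[[[0.2,-0.2,0.3,0,0,0,40],[0,0,0,0,0,0,40],[0,0,0,0,0,0,58],[0,0,0,0,0,0,58],[0,0,0,0,0,0,58],[0,0,0,0,0,0,58],[0,0,-5,0,0,0,58],[0,0,-15,0,0,0,58],[0,0,-20,0,0,0,58],[0,0,-25,0,0,0,58],[0,0,-25,0,0,0,58],[0,0,-25,0,0,0,58],[0,0,0,0,0,0,58],[0,0,0,0,0,0,58]]]'

```text
time_s: 26.4
ee_pos: [0.4492, 0.296, 0.1938]
eef_rot: [3.141, 0.003, -2.942]
force: [0.4, -0.4, -0.4]
grip_width: 0.0582
grip_force: 0.0
```

Run:
```python
from fit import *
from station import optics
w=optics.camera("wrist"); s=optics.camera("scene"); p=np.load("p.npy")
b=w["pixels"][150:400,195:445,::-1]; b=cv2.resize(b,(400,400)); c=cv2.resize(s["pixels"][205:305,330:430,::-1],(400,400),interpolation=cv2.INTER_CUBIC)
cv2.imwrite("pics/w4.png",np.hstack([b,c])); print(proj(w,W(p,bar(0,.074))),proj(w,W(p,[0,-.057,.05])),proj(s,W(p,bar(0,.074))))
```

```text
[317.54437172 196.82436008] [258.89926562 237.09250283] [393.67957258 244.27003146]
```

View pics/w4.png

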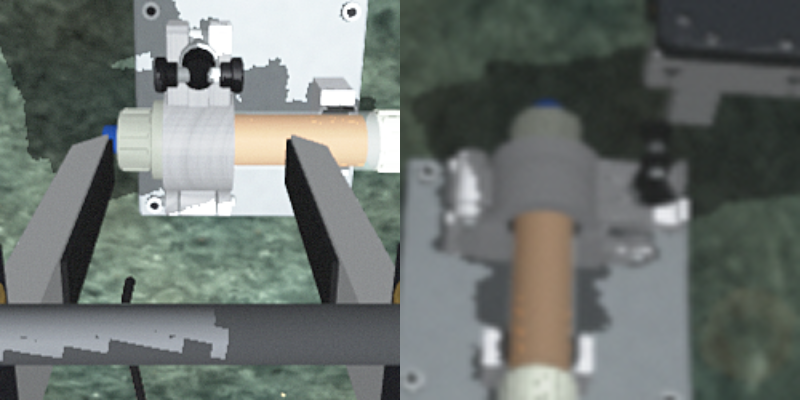

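The left half shows the bar upright at (199,75), sitting over the lug inside the fork. The collar is against the clamp, the blue port is at (107,132), and the fingers are clear.

```bash
python3 -c "
from station import ctrl
print(ctrl.hand_in())"
```

```text
the job is handed in; nothing more can be done
None
```

I finished the clamp and handed the job in at about 26 s of arm time: the cartridge is home, the upper half is bedded on its stop, and the swing bolt is latched behind the lip. No verdict came back; one push on the cartridge peaked at about 30 N by the wrist sensor, which is over your 20 N guideline and right at the 30 N fail limit.

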